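# Click the tube carousel onto the mixer spindle

## Task

Put the tube carousel on the bench mixer: lower it over the upright spindle and push it straight down, against its lift spring and past the spring balls, until you feel the balls click into its groove, so that it stays down by itself when you let go. Press gently, never hard against the stop that lies just past the click, and leave the other things on the worktop where they are.

Things in the scene. Friction and masses are not known exactly. Their poses are not given: they have to be found in the camera images.
- carousel: Tube carousel, loose, about 0.14 kg, standing upright on the worktop on its barrel; round about its z (up). Origin: centre of its underside. From below: grey barrel 33 mm in diameter, z 0 to 90 mm; grey disc 80 mm in diameter with eight tube seats, z 90 to 96; black ribbed grip knob 29 mm in diameter, z 96 to 132.
- carousel_grip (a point): Point on the carousel's axis in its grip knob, 121 mm above its underside, where to pinch it from above (29 mm wide). Keep the fingertips above the disc, whose top lies 25 mm below this point.
- carousel_mouth (a point): Centre of the bore's open mouth in the carousel's underside (same point as its origin). The mouth is 24 mm wide and funnels to a 16 mm bore within 4 mm; the bore has one ring groove at 40 to 47.5 mm above the underside and ends blind at 124 mm.
- mixer: Bench mixer, fixed: white housing 150 x 140 mm, 40 mm high, a small control knob on its front. Origin: centre of its underside on the worktop; z up, front to its own -x. On its middle a round aluminium guard tube, and in it, on the origin's vertical axis, a steel spindle 14 mm in diameter.
- spindle_tip (a point): Centre of the spindle's top end, on its axis, 154 mm above the mixer's underside; the last 6 mm are tapered; 27 mm stand out of the guard. The carousel pushed down meets the lift spring (a push of 3 to 5 N), then the balls at its mouth (7 to 9 N in all), slides some 35 mm against spring and rubbing (3 to 9 N), then yields suddenly (2 to 5 N less) as the balls snap into the groove, then meets steep resistance.
- guard_top (a point): Centre of the guard tube's rim, 127 mm above the mixer's underside; tube 51 mm outside, 41 mm inside. In it, as one unit at a height that differs each time and is not measured: two opposed sprung balls standing 3 mm out of the spindle, 87 to 123 mm above the mixer's underside; the lift spring ring, top 2 mm above the balls; a rigid stop 45 mm below the balls.
- guard_floor (a point): Floor of the guard tube, on the axis, 40 mm above the mixer's underside. Clicked in, the carousel's underside lies 44 mm below the balls, so 43 to 80 mm above the mixer's underside, and it stays when let go; let go earlier, the spring lifts it again. The stop is 1.5 mm past the click; pushing there with more than about 16 N does damage.
- label_roll: Bystander: roll of white labels lying flat, 58 mm in diameter, 24 mm high, loose; origin at the centre of its underside.
- forceps: Bystander: thin steel forceps lying flat, 128 mm long along their y, 8 mm high, loose; origin at the underside.

How it is judged:
By the outcome, as a careful person would: the job done as asked, in the order asked, and still so for the second after the job is handed in, with the robot touching nothing.
It also fails if it takes over 67 s, if anything falls off the work surface, if the arm or the gripper's body presses on something with over 40 N, if the wrist force passes 120 N, or if a joint passes its speed limit or range.

## Robot

A 6-joint arm with a two-finger parallel gripper is mounted at the origin on a cart in front of the work surface, level with it; the furniture and walls round the work are solid. World frame = base frame: x ahead of the robot, y to its left, z up, the work surface at z = 0. Lengths are in m, angles in rad, forces in N, time in s.
With the tool pointing down it reaches from about 0.375 to 0.975 m from the base axis. Payload 3.8 kg.
Tool frame: the origin (TCP) lies at the very end of the fingers, on their centre line; the grasp point (between the pads) lies 19 mm behind it; z points along the fingers, y is the direction in which the jaws open and shut (so a half turn about z gives the same grasp; the last joint's range is limited). The gripper opens to 85 mm and grips with 20 to 120 N. Pads are 22 mm wide; open, the fingers measure 114 mm over their backs; the gripper's body (76 mm by 85 mm) begins 54 mm behind the grasp point. The pads swing forward as they close: fully open they stand 13 mm farther back than shut.
Start: joints at [-0.037, 0.264, 1.604, -0, 1.274, -0.037], TCP at [0.675, -0, 0.231] pointing down, gripper open.
Joint ranges: [-2.63, 2.63], [-0.94, 2.18], [0.31, 2.57], [-1.31, 4.45], [0, 2.66], [-2.55, 2.55]. Speed limits (rad/s): [2.57, 2.57, 3.14, 3.14, 3.14, 3.14].

## Interface

Orientations are given as a rotation vector (axis times angle).
In Python, from workcell import bot, viewer gives the robot as it stands.
- The arm moves only by the tool jog_arm, never from a script. Its argument "motion" is a list of rows, each an object of numbers: "dx", "dy", "dz": the shift along the world's x, y, z in cm; "turn": the turn about the world's z in rad. A call has 1 to 12 rows; each row shifts and turns the commanded pose from where the row before left it; what a row does not reach is not made up. A row lasts 1/12 s, in which the tool goes at most 41.7 mm and 7.16 degrees, less where a joint would pass 70% of its speed; a pose out of reach is approached as far as the arm can. A call is refused whole if a number of a shift passes 4.17 or a number of a turn 0.125, either way. A call with a gripper value outside its range is refused whole. "fingers" is the finger opening in cm, from 0 to 8.54, set as the call begins (left out, the last holds). The fingers move at their own pace and stop on an object; "grip_force" is the grip in N (left out, the last holds). Time passes only in rows, so rows that do not move let the fingers close. It gives the time, the measured TCP pose, the force and the opening at its end, in the units of the state.
- bot.read_state(): the state, without advancing time (a new reading comes with each control period).
- viewer.read_camera(name): name is "scene" or "side" or "wrist"; returns (picture, depth): 400x640x3 uint8, red, green, blue; 400x640 float32, m along the optical axis (not along the pixel's ray), 0 where there is no reading.
- viewer.camera_info(name): a dict with "vertical_fov" (degrees; the focal length in pixels is half the picture's height over the tangent of half this angle, whatever the lens; pixels are square), "cx", "cy" (the principal point, pixels), "R" (3x3) and "t" (3): a world point X has camera coordinates R X + t. Camera axes: x right, y down, z forward; pixel columns grow to the right and rows downward; lengths in m; the calibration is good to about 2 mm. The wrist camera is an equidistant fisheye: a pixel r from the principal point sees the ray r / f radians off the axis. A picture is of the moment at which its call begins: read the wrist's pose just before it. camera_info takes no time and is no camera call; for the wrist camera it gives the pose at the moment of the call.
- bot.finish_job(): hands the job in, once; it reports no verdict.
The state is a dict: "time": time; "q": joint angles; "joint_vel": joint speeds; "joint_torque": joint torques, N m; "tool_pos": TCP position; "tcp_rot": TCP orientation; "wrist_force": force on the tool from outside, world axes, zero at the start; "torque": the same for the moment, N m; "width": opening from 0.0 (shut) to 1.0 (fully open).
Only numpy, scipy, OpenCV 4.12 (cv2) and the standard library are available. Lean on these libraries where they do the work, as an engineer would, in place of code of your own. Each camera call takes 0.05 s, during which the arm holds its last target. There are 200 camera calls.

## Working session

There is one attempt and no reset: what is moved stays moved. The work goes in short steps, Python scripts to look and compute and a tool call to move; the robot and the scene stay as the last step left them, time stands still between calls to the robot, and variables do not carry over. Pictures are saved under pics/ and viewed, about 8 in all and at most 12, crops included, and the job is handed in when it is done.

Besides the shell and the picture viewer there is one more tool, called after "Call:" as name(argument=value, ...) on one line, values as JSON. jog_arm: Moves the arm, as the interface text tells. Its arguments: {"type":"object","properties":{"motion":{"type":"array"},"fingers":{"type":"number"},"grip_force":{"type":"number"}},"required":["motion"]}

```bash
mkdir -p pics; cat > h.py <<'E'
import numpy as np, cv2
from workcell import bot, viewer
def grab(n):
    i=viewer.camera_info(n); p,d=viewer.read_camera(n); return p,d,i
def cloud(d,i):
    h,w=d.shape; f=h/2/np.tan(np.radians(i["vertical_fov"])/2)
    u,v=np.meshgrid(np.arange(w),np.arange(h))
    c=np.stack([(u-i["cx"])/f*d,(v-i["cy"])/f*d,d],-1)
    X=(c-np.array(i["t"]))@np.array(i["R"]); X[d<=0]=np.nan; return X
E
python3 - <<'E'
from h import *
a=[]
for n in("scene","side"):
    p,d,i=grab(n); np.savez(n,p=p,d=d); X=cloud(d,i); np.save(n+"_X",X)
    print(n,i["vertical_fov"],-np.array(i["R"]).T@i["t"]); a.append(p)
cv2.imwrite("pics/a.png",cv2.resize(np.vstack(a),None,fx=.75,fy=.75)[...,::-1])
print(bot.read_state())
E
```

```text
scene 53.8214427065764 [-0.05661481 -0.62873702  0.57767293]
side 50.27778852829531 [ 0.42503188 -0.85236614  0.44271769]
{'time': 0.1, 'q': array([-3.69377348e-02,  2.64704622e-01,  1.60525333e+00, -4.48536169e-06,
        1.27369806e+00, -3.69008273e-02]), 'joint_vel': array([-0.00075   , -0.00037225, -0.00309862, -0.0007283 ,  0.00095693,
        0.00228146]), 'joint_torque': array([ 2.96398039e-04, -5.16707003e+01, -3.68589377e+01,  1.30520286e-05,
        6.22219843e-03,  5.24967299e-05]), 'tool_pos': array([ 6.74332985e-01, -4.16329969e-06,  2.30059878e-01]), 'tcp_rot': array([-2.22041344e+00, -2.22033442e+00,  2.20952512e-03]), 'wrist_force': array([-0.05208563, -0.33846939, -0.4751713 ]), 'torque': array([ 0.07539272, -0.00675962,  0.01323551]), 'width': 0.999921519040435}
```

View pics/a.png

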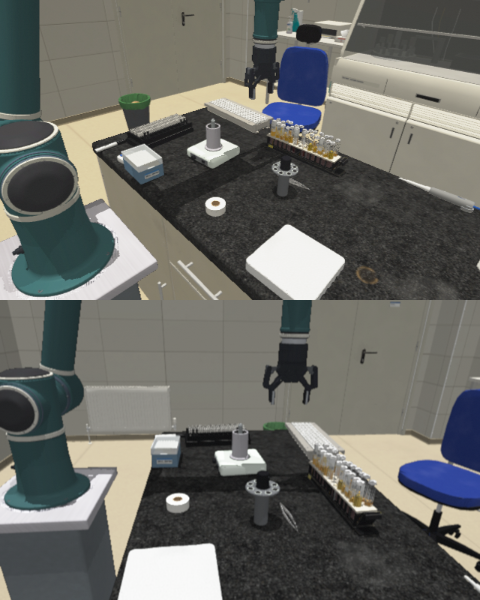

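The scene view shows the carousel at about (380,227) px full size and the mixer guard at (284,184). In the side view they are at (349,253) and (320,187). Next I'll measure both from the depth clouds.

```bash
cat > m.py <<'E'
from h import *
from scipy.optimize import least_squares
def circ(P,r):
    return least_squares(lambda c:np.hypot(P[:,0]-c[0],P[:,1]-c[1])-r,P.mean(0)[:2],loss="soft_l1",f_scale=.001)
pix={"scene":dict(car=(380,232),mix=(284,184)),"side":dict(car=(349,265),mix=(320,187))}
for n in pix:
    X=np.load(n+"_X.npy"); p=np.load(n+".npz")["p"]
    for o,(u,v) in pix[n].items():
        c=np.nanmedian(X[v-3:v+4,u-3:u+4].reshape(-1,3),0); print(n,o,c.round(4))
        W=X.reshape(-1,3); W=W[np.hypot(W[:,0]-c[0],W[:,1]-c[1])<.07]
        for nm,lo,hi,r in dict(car=[("barrel",.01,.085,.0165),("knob",.1,.128,.0145)],mix=[("guard",.05,.122,.0255),("spin",.13,.147,.007)])[o]:
            B=W[(W[:,2]>lo)&(W[:,2]<hi)]
            if len(B)<5: print(nm,len(B)); continue
            B=B[np.hypot(*(B[:,:2]-np.median(B[:,:2],0)).T)<2*r]
            # camera-side start: centre lies behind the surface
            s=circ(B,r); cam=-np.array(viewer.camera_info(n)["R"]).T@viewer.camera_info(n)["t"]
            m=B.mean(0)[:2]; e=(m-cam[:2])/np.linalg.norm(m-cam[:2])
            s=least_squares(lambda c:np.hypot(B[:,0]-c[0],B[:,1]-c[1])-r,m+e*r,loss="soft_l1",f_scale=.001)
            print(" ",nm,len(B),s.x.round(4),"rms",np.sqrt(np.mean(s.fun**2)).round(4),"zmax",W[:,2].max().round(4))
        for lo,hi in((.086,.1),(.035,.045)):
            B=W[(W[:,2]>lo)&(W[:,2]<hi)]; 
            if len(B): print("  band",lo,B.min(0).round(3),B.max(0).round(3))
E
python3 m.py
python3 - <<'E'
from h import *
p,d,i=grab("wrist"); np.savez("wrist",p=p,d=d); cv2.imwrite("pics/w.png",p[...,::-1])
print(i)
E
```

```text
scene car [ 0.5442 -0.2228  0.0948]
  barrel 321 [ 0.57  -0.203] rms 0.0011 zmax 0.1324
  knob 154 [ 0.5698 -0.2033] rms 0.0011 zmax 0.1324
  band 0.086 [ 0.528 -0.243  0.089] [ 0.607 -0.164  0.1  ]
  band 0.035 [ 0.552 -0.221  0.035] [ 0.574 -0.194  0.045]
scene mix [0.5412 0.0974 0.0887]
  guard 453 [0.5583 0.1164] rms 0.0022 zmax 0.1522
  spin 28 [0.5588 0.1166] rms 0.0015 zmax 0.1522
  band 0.086 [0.531 0.089 0.086] [0.571 0.13  0.1  ]
  band 0.035 [0.482 0.044 0.035] [0.611 0.166 0.045]
side car [ 0.5653 -0.219   0.0705]
  barrel 583 [ 0.5694 -0.2032] rms 0.0008 zmax 0.1304
  knob 264 [ 0.5695 -0.203 ] rms 0.001 zmax 0.1304
  band 0.086 [ 0.53  -0.246  0.088] [ 0.609 -0.167  0.1  ]
  band 0.035 [ 0.553 -0.222  0.035] [ 0.584 -0.201  0.045]
side mix [0.5548 0.0918 0.1028]
  guard 612 [0.5576 0.1165] rms 0.0027 zmax 0.1506
  spin 41 [0.5578 0.1177] rms 0.0015 zmax 0.1506
  band 0.086 [0.533 0.086 0.086] [0.582 0.112 0.1  ]
  band 0.035 [0.489 0.046 0.035] [0.623 0.157 0.045]
{'vertical_fov': 65.70646984690485, 'cx': 315.740448808247, 'cy': 198.04020423316757, 'R': array([[ 9.99997220e-01, -3.09465177e-04, -2.33772298e-03],
       [ 4.57616812e-04, -9.47038216e-01,  3.21120549e-01],
       [-2.31328863e-03, -3.21120726e-01, -9.47035442e-01]]), 't': array([-0.67295742, -0.04092085,  0.38157029])}
```

View pics/w.png

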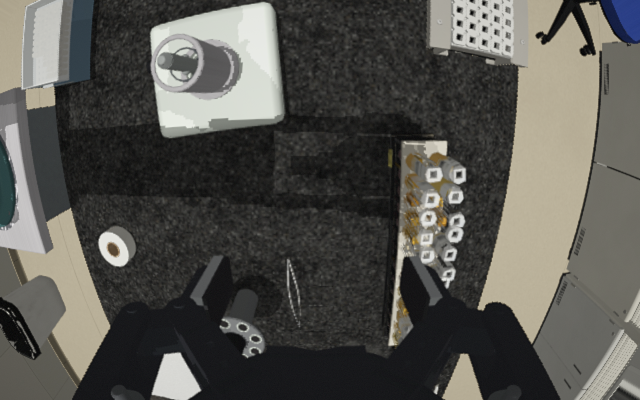

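Both cameras agree to about 1 mm: carousel at (0.5696, -0.203), spindle at (0.558, 0.117). The wrist view shows the forceps at about (293,290) and the tube rack at x > 390 px, both clear of the fingers. I'll move in now.

Call:
jog_arm(motion=[{"dx":-1.05,"dy":-2.03},{"dx":-1.05,"dy":-2.03},{"dx":-1.05,"dy":-2.03},{"dx":-1.05,"dy":-2.03},{"dx":-1.05,"dy":-2.03},{"dx":-1.05,"dy":-2.03},{"dx":-1.05,"dy":-2.03},{"dx":-1.05,"dy":-2.03},{"dx":-1.05,"dy":-2.03},{"dx":-1.05,"dy":-2.03},{"dz":-1.5},{"dz":-1.5}], fingers=8.0, grip_force=60)

```text
validation failed for argument at $.mo...
```

Call:
jog_arm(motion=[{"dz":-1.5},{"dz":-1.5},{"dz":-1},{},{},{}])

```text
validation failed for argument at $.mo...
```

Call:
jog_arm(motion=[{"dx":-1.05,"dy":-2.03,"dz":0,"turn":0},{"dx":-1.05,"dy":-2.03,"dz":0,"turn":0},{"dx":-1.05,"dy":-2.03,"dz":0,"turn":0},{"dx":-1.05,"dy":-2.03,"dz":0,"turn":0},{"dx":-1.05,"dy":-2.03,"dz":0,"turn":0},{"dx":-1.05,"dy":-2.03,"dz":0,"turn":0},{"dx":-1.05,"dy":-2.03,"dz":0,"turn":0},{"dx":-1.05,"dy":-2.03,"dz":0,"turn":0},{"dx":-1.05,"dy":-2.03,"dz":0,"turn":0},{"dx":-1.05,"dy":-2.03,"dz":0,"turn":0},{"dx":0,"dy":0,"dz":0,"turn":0},{"dx":0,"dy":0,"dz":0,"turn":0}], fingers=8.0, grip_force=60)

```text
time: 1.15
tool_pos: [0.5693, -0.2039, 0.231]
tcp_rot: [-2.224, -2.218, -0.0]
wrist_force: [-0.3, 0.3, -0.5]
width: 0.944
```

Call:
jog_arm(motion=[{"dx":0,"dy":0.05,"dz":-1.5,"turn":0},{"dx":0,"dy":0,"dz":-1.5,"turn":0},{"dx":0,"dy":0,"dz":-1.5,"turn":0},{"dx":0,"dy":0,"dz":-1.5,"turn":0},{"dx":0,"dy":0,"dz":-1.5,"turn":0},{"dx":0,"dy":0,"dz":-1.5,"turn":0},{"dx":0,"dy":0,"dz":-1.5,"turn":0},{"dx":0,"dy":0,"dz":-1.2,"turn":0},{"dx":0,"dy":0,"dz":-0.6,"turn":0},{"dx":0,"dy":0,"dz":-0.5,"turn":0},{"dx":0,"dy":0,"dz":0,"turn":0},{"dx":0,"dy":0,"dz":0,"turn":0}])

```text
time: 2.15
tool_pos: [0.5704, -0.2024, 0.1036]
tcp_rot: [2.221, 2.221, 0.0]
wrist_force: [-0.4, -0.1, 0.5]
width: 0.936
```

Call:
jog_arm(motion=[{"dx":0,"dy":0,"dz":0,"turn":0},{"dx":0,"dy":0,"dz":0,"turn":0},{"dx":0,"dy":0,"dz":0,"turn":0},{"dx":0,"dy":0,"dz":0,"turn":0},{"dx":0,"dy":0,"dz":0,"turn":0},{"dx":0,"dy":0,"dz":0,"turn":0},{"dx":0,"dy":0,"dz":0,"turn":0},{"dx":0,"dy":0,"dz":0,"turn":0},{"dx":0,"dy":0,"dz":0,"turn":0},{"dx":0,"dy":0,"dz":0,"turn":0}], fingers=2.0, grip_force=60)

```text
time: 2.98
tool_pos: [0.5704, -0.2028, 0.1041]
tcp_rot: [2.221, 2.221, 0.001]
wrist_force: [-0.4, 0.3, 5.6]
width: 0.325
```

Call:
jog_arm(motion=[{"dx":0,"dy":0,"dz":0,"turn":0},{"dx":0,"dy":0,"dz":0.5,"turn":0},{"dx":0,"dy":0,"dz":1.2,"turn":0},{"dx":0,"dy":0,"dz":2,"turn":0},{"dx":0,"dy":0,"dz":2.5,"turn":0},{"dx":0,"dy":0,"dz":2.5,"turn":0},{"dx":0,"dy":0,"dz":2.5,"turn":0},{"dx":0,"dy":0,"dz":2.5,"turn":0},{"dx":0,"dy":0,"dz":2.5,"turn":0},{"dx":0,"dy":0,"dz":2,"turn":0},{"dx":0,"dy":0,"dz":1.3,"turn":0},{"dx":0,"dy":0,"dz":0.5,"turn":0}])

```text
time: 3.98
tool_pos: [0.571, -0.2028, 0.3065]
tcp_rot: [2.219, 2.219, 0.003]
wrist_force: [0.7, 0.6, -1.2]
width: 0.322
```

Call:
jog_arm(motion=[{"dx":0,"dy":1.5,"dz":0,"turn":0},{"dx":-0.1,"dy":3,"dz":0,"turn":0},{"dx":-0.1,"dy":3.5,"dz":0,"turn":0},{"dx":-0.2,"dy":3.5,"dz":0,"turn":0},{"dx":-0.2,"dy":3.5,"dz":0,"turn":0},{"dx":-0.2,"dy":3.5,"dz":0,"turn":0},{"dx":-0.2,"dy":3.5,"dz":0,"turn":0},{"dx":-0.1,"dy":3.5,"dz":0,"turn":0},{"dx":-0.1,"dy":3,"dz":0,"turn":0},{"dx":0,"dy":2,"dz":0,"turn":0},{"dx":0,"dy":1,"dz":0,"turn":0},{"dx":0,"dy":0.4,"dz":0,"turn":0}])

```text
time: 4.98
tool_pos: [0.5567, 0.1184, 0.3015]
tcp_rot: [-2.217, -2.223, 0.004]
wrist_force: [-0.6, -0.3, -1.1]
width: 0.324
```

Call:
jog_arm(motion=[{"dx":0,"dy":0,"dz":0,"turn":0},{"dx":0,"dy":0,"dz":0,"turn":0},{"dx":0,"dy":0,"dz":0,"turn":0},{"dx":0,"dy":0,"dz":0,"turn":0}])

```text
time: 5.32
tool_pos: [0.5581, 0.1152, 0.3032]
tcp_rot: [2.223, 2.219, -0.001]
wrist_force: [-0.3, 0.4, -1.6]
width: 0.325
```

```bash
cat > m2.py <<'E'
from h import *
from scipy.optimize import least_squares
import sys
s=bot.read_state(); T=s["tool_pos"]; print("tcp",T,s["wrist_force"].round(2)); ims=[]
g=T[:2]; zb=T[2]-.1035
for n in("scene","side"):
    p,d,i=grab(n); X=cloud(d,i).reshape(-1,3); cam=-np.array(i["R"]).T@i["t"]
    for nm,c0,lo,hi,r in(("barlow",g,zb+.005,zb+.04,.0165),("barhigh",g,zb+.045,zb+.085,.0165),("spin",np.array([.558,.117]),.132,.147,.007)):
        W=X[np.hypot(*(X[:,:2]-c0).T)<r+.006]; B=W[(W[:,2]>lo)&(W[:,2]<hi)]
        if len(B)<8: print(n,nm,len(B)); continue
        f=least_squares(lambda c:np.hypot(B[:,0]-c[0],B[:,1]-c[1])-r,c0,loss="soft_l1",f_scale=.001)
        print(n,nm,len(B),f.x.round(4),W[:,2].min().round(3),W[:,2].max().round(3))
    u,v=(284,150) if n=="scene" else (320,150)
    ims.append(cv2.resize(p[v-90:v+110,u-110:u+110],None,fx=1.8,fy=1.8))
cv2.imwrite(sys.argv[1],np.hstack(ims)[...,::-1])
E
python3 m2.py pics/b.png
```

```text
tcp [0.55810542 0.11523356 0.30317845] [-0.34  0.45 -1.6 ]
scene barlow 175 [0.5583 0.1147] 0.043 0.425
scene barhigh 189 [0.5584 0.1148] 0.043 0.425
scene spin 25 [0.5584 0.1164] 0.12 0.419
side barlow 220 [0.5574 0.115 ] 0.044 0.425
side barhigh 232 [0.5575 0.1152] 0.044 0.425
side spin 37 [0.5574 0.1168] 0.118 0.422
```

View pics/b.png

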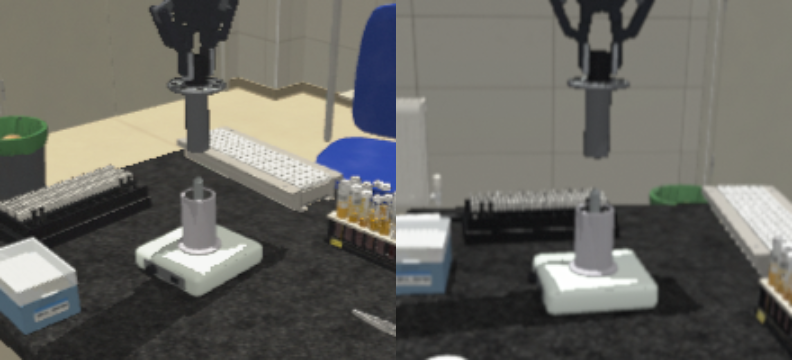

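The images show the carousel hanging upright above the spindle and 1.7 mm short in y. The wrist baseline with the carousel's weight is about -1.6 N. I'll correct y and lower to just above the spring's highest possible position.

Call:
jog_arm(motion=[{"dx":0,"dy":0.17,"dz":-0.5,"turn":0},{"dx":0,"dy":0,"dz":-0.8,"turn":0},{"dx":0,"dy":0,"dz":-0.8,"turn":0},{"dx":0,"dy":0,"dz":-0.8,"turn":0},{"dx":0,"dy":0,"dz":-0.5,"turn":0},{"dx":0,"dy":0,"dz":-0.3,"turn":0},{"dx":0,"dy":0,"dz":0,"turn":0},{"dx":0,"dy":0,"dz":0,"turn":0}])

```text
time: 6.08
tool_pos: [0.5579, 0.1182, 0.266]
tcp_rot: [-2.221, -2.221, 0.001]
wrist_force: [-0.9, 0.4, -1.5]
width: 0.323
```

Call:
jog_arm(motion=[{"dx":0,"dy":0,"dz":-0.3,"turn":0},{"dx":0,"dy":0,"dz":-0.3,"turn":0},{"dx":0,"dy":0,"dz":-0.3,"turn":0},{"dx":0,"dy":0,"dz":-0.3,"turn":0},{"dx":0,"dy":0,"dz":-0.3,"turn":0},{"dx":0,"dy":0,"dz":-0.3,"turn":0},{"dx":0,"dy":0,"dz":0,"turn":0},{"dx":0,"dy":0,"dz":0,"turn":0}])

```text
time: 6.75
tool_pos: [0.5578, 0.1181, 0.2479]
tcp_rot: [-2.221, -2.221, 0.001]
wrist_force: [-0.4, 0.3, -1.8]
width: 0.327
```

```bash
sed -i 's/T\[2\]-.1035/max(T[2]-.1035,.13)/' m2.py; python3 m2.py pics/c.png; python3 -c "
from h import *
for k in range(6): viewer.read_camera('wrist'); s=bot.read_state(); print(s['tool_pos'].round(4),s['wrist_force'].round(2),s['torque'].round(3))"
```

```text
tcp [0.55782575 0.11812942 0.24794742] [-0.37  0.34 -1.76]
scene barlow 157 [0.5578 0.1175] 0.086 0.37
scene barhigh 162 [0.5579 0.1178] 0.086 0.37
scene spin 12 [0.5582 0.1165] 0.12 0.368
side barlow 201 [0.5572 0.1179] 0.083 0.444
side barhigh 216 [0.5576 0.1179] 0.083 0.444
side spin 14 [0.5576 0.1173] 0.118 0.368
[0.5581 0.1182 0.2485] [-0.24  0.29 -1.8 ] [-0.019 -0.011 -0.008]
[0.5581 0.1183 0.2485] [ 0.13 -0.15 -1.5 ] [-0.038  0.013 -0.06 ]
[0.5582 0.1182 0.2486] [ 0.68 -0.66 -1.25] [-0.026  0.064  0.036]
[0.5581 0.1182 0.2485] [ 0.18 -0.52 -1.2 ] [-0.012  0.012 -0.   ]
[0.5581 0.1182 0.2485] [-0.24  0.48 -0.97] [ 0.035 -0.011  0.016]
[0.5581 0.1182 0.2484] [ 0.19 -0.33 -0.39] [ 0.011 -0.016 -0.007]
```

The carousel is 1.2 mm too far in +y, so I'll correct that and then step down.

Call:
jog_arm(motion=[{"dx":0,"dy":-0.12,"dz":0,"turn":0},{"dx":0,"dy":0,"dz":-0.3,"turn":0},{"dx":0,"dy":0,"dz":-0.3,"turn":0},{"dx":0,"dy":0,"dz":-0.3,"turn":0},{"dx":0,"dy":0,"dz":-0.2,"turn":0},{"dx":0,"dy":0,"dz":0,"turn":0},{"dx":0,"dy":0,"dz":0,"turn":0}])

```text
time: 7.73
tool_pos: [0.5578, 0.117, 0.2369]
tcp_rot: [-2.221, -2.221, 0.001]
wrist_force: [-0.5, 0.8, -1.4]
width: 0.322
```

Call:
jog_arm(motion=[{"dx":0,"dy":0,"dz":-0.2,"turn":0},{"dx":0,"dy":0,"dz":-0.2,"turn":0},{"dx":0,"dy":0,"dz":0,"turn":0}])

```text
time: 7.98
tool_pos: [0.5577, 0.117, 0.2328]
tcp_rot: [-2.221, -2.221, 0.001]
wrist_force: [-0.0, 0.7, -0.4]
width: 0.32
```

Call:
jog_arm(motion=[{"dx":0,"dy":0,"dz":-0.2,"turn":0},{"dx":0,"dy":0,"dz":-0.2,"turn":0},{"dx":0,"dy":0,"dz":0,"turn":0}])

```text
time: 8.23
tool_pos: [0.5577, 0.1169, 0.2287]
tcp_rot: [-2.221, -2.221, 0.001]
wrist_force: [-0.2, 0.2, -1.1]
width: 0.322
```

Call:
jog_arm(motion=[{"dx":0,"dy":0,"dz":-0.15,"turn":0},{"dx":0,"dy":0,"dz":-0.15,"turn":0},{"dx":0,"dy":0,"dz":0,"turn":0}])

```text
time: 8.48
tool_pos: [0.5578, 0.117, 0.2259]
tcp_rot: [-2.221, -2.221, 0.001]
wrist_force: [-0.2, -0.3, -2.0]
width: 0.323
```

Call:
jog_arm(motion=[{"dx":0,"dy":0,"dz":-0.15,"turn":0},{"dx":0,"dy":0,"dz":-0.15,"turn":0},{"dx":0,"dy":0,"dz":0,"turn":0}])

```text
time: 8.73
tool_pos: [0.5578, 0.117, 0.2229]
tcp_rot: [-2.221, -2.221, 0.001]
wrist_force: [-1.2, -0.4, -1.8]
width: 0.322
```

Call:
jog_arm(motion=[{"dx":0,"dy":0,"dz":-0.15,"turn":0},{"dx":0,"dy":0,"dz":-0.15,"turn":0},{"dx":0,"dy":0,"dz":0,"turn":0}])

```text
time: 8.98
tool_pos: [0.5578, 0.117, 0.2199]
tcp_rot: [-2.221, -2.221, 0.001]
wrist_force: [0.0, -0.2, -1.6]
width: 0.325
```

Call:
jog_arm(motion=[{"dx":0,"dy":0,"dz":-0.15,"turn":0},{"dx":0,"dy":0,"dz":-0.15,"turn":0},{"dx":0,"dy":0,"dz":0,"turn":0}])

```text
time: 9.23
tool_pos: [0.5578, 0.117, 0.2168]
tcp_rot: [-2.221, -2.221, 0.001]
wrist_force: [0.4, 0.3, -2.1]
width: 0.323
```

Call:
jog_arm(motion=[{"dx":0,"dy":0,"dz":-0.15,"turn":0},{"dx":0,"dy":0,"dz":-0.15,"turn":0},{"dx":0,"dy":0,"dz":0,"turn":0}])

```text
time: 9.48
tool_pos: [0.5578, 0.117, 0.2139]
tcp_rot: [-2.221, -2.221, 0.001]
wrist_force: [0.0, -0.7, -1.8]
width: 0.325
```

Call:
jog_arm(motion=[{"dx":0,"dy":0,"dz":-0.15,"turn":0},{"dx":0,"dy":0,"dz":-0.15,"turn":0},{"dx":0,"dy":0,"dz":0,"turn":0}])

```text
time: 9.73
tool_pos: [0.5582, 0.117, 0.2117]
tcp_rot: [2.221, 2.221, 0.001]
wrist_force: [-0.2, 1.0, 2.3]
width: 0.326
```

Call:
jog_arm(motion=[{"dx":0,"dy":0,"dz":-0.15,"turn":0},{"dx":0,"dy":0,"dz":-0.15,"turn":0},{"dx":0,"dy":0,"dz":0,"turn":0}])

```text
time: 9.98
tool_pos: [0.5584, 0.1171, 0.2093]
tcp_rot: [2.221, 2.221, 0.002]
wrist_force: [-1.8, 0.1, 5.5]
width: 0.322
```

Call:
jog_arm(motion=[{"dx":0,"dy":0,"dz":-0.15,"turn":0},{"dx":0,"dy":0,"dz":-0.15,"turn":0},{"dx":0,"dy":0,"dz":0,"turn":0}])

```text
time: 10.23
tool_pos: [0.5585, 0.1171, 0.2065]
tcp_rot: [2.221, 2.221, 0.002]
wrist_force: [-0.0, -0.6, 4.4]
width: 0.323
```

Call:
jog_arm(motion=[{"dx":0,"dy":0,"dz":-0.15,"turn":0},{"dx":0,"dy":0,"dz":-0.15,"turn":0},{"dx":0,"dy":0,"dz":0,"turn":0}])

```text
time: 10.48
tool_pos: [0.5584, 0.1171, 0.2028]
tcp_rot: [2.221, 2.221, 0.002]
wrist_force: [-0.3, 0.7, 2.6]
width: 0.323
```

Call:
jog_arm(motion=[{"dx":0,"dy":0,"dz":-0.15,"turn":0},{"dx":0,"dy":0,"dz":-0.15,"turn":0},{"dx":0,"dy":0,"dz":0,"turn":0}])

```text
time: 10.73
tool_pos: [0.5584, 0.1171, 0.1994]
tcp_rot: [2.221, 2.221, 0.001]
wrist_force: [0.1, -0.1, 2.0]
width: 0.32
```

Spring contact came at TCP z ≈ 0.2125 and the balls at ≈ 0.210, so I expect the click near 0.166. I'll slide down to 0.172 before taking finer steps.

Call:
jog_arm(motion=[{"dx":0,"dy":0,"dz":-0.2,"turn":0},{"dx":0,"dy":0,"dz":-0.2,"turn":0},{"dx":0,"dy":0,"dz":-0.2,"turn":0},{"dx":0,"dy":0,"dz":-0.2,"turn":0},{"dx":0,"dy":0,"dz":-0.2,"turn":0},{"dx":0,"dy":0,"dz":0,"turn":0}])

```text
time: 11.23
tool_pos: [0.5583, 0.1171, 0.1893]
tcp_rot: [2.221, 2.221, 0.001]
wrist_force: [0.2, -1.1, 2.8]
width: 0.328
```

Call:
jog_arm(motion=[{"dx":0,"dy":0,"dz":-0.2,"turn":0},{"dx":0,"dy":0,"dz":-0.2,"turn":0},{"dx":0,"dy":0,"dz":-0.2,"turn":0},{"dx":0,"dy":0,"dz":-0.2,"turn":0},{"dx":0,"dy":0,"dz":0,"turn":0}])

```text
time: 11.65
tool_pos: [0.5583, 0.117, 0.1813]
tcp_rot: [2.221, 2.221, 0.001]
wrist_force: [0.8, -0.6, 3.2]
width: 0.317
```

Call:
jog_arm(motion=[{"dx":0,"dy":0,"dz":-0.15,"turn":0},{"dx":0,"dy":0,"dz":-0.15,"turn":0},{"dx":0,"dy":0,"dz":-0.15,"turn":0},{"dx":0,"dy":0,"dz":-0.15,"turn":0},{"dx":0,"dy":0,"dz":0,"turn":0}])

```text
time: 12.07
tool_pos: [0.5584, 0.117, 0.1754]
tcp_rot: [2.221, 2.221, 0.001]
wrist_force: [0.3, 0.0, 3.2]
width: 0.322
```

Call:
jog_arm(motion=[{"dx":0,"dy":0,"dz":-0.1,"turn":0},{"dx":0,"dy":0,"dz":-0.1,"turn":0},{"dx":0,"dy":0,"dz":-0.1,"turn":0},{"dx":0,"dy":0,"dz":0,"turn":0}])

```text
time: 12.4
tool_pos: [0.5584, 0.1171, 0.1726]
tcp_rot: [2.221, 2.221, 0.001]
wrist_force: [0.5, -0.3, 4.7]
width: 0.325
```

Call:
jog_arm(motion=[{"dx":0,"dy":0,"dz":-0.1,"turn":0},{"dx":0,"dy":0,"dz":0,"turn":0}])

```text
time: 12.57
tool_pos: [0.5583, 0.117, 0.1714]
tcp_rot: [2.221, 2.221, 0.001]
wrist_force: [0.8, 0.6, 4.0]
width: 0.321
```

Call:
jog_arm(motion=[{"dx":0,"dy":0,"dz":-0.1,"turn":0},{"dx":0,"dy":0,"dz":0,"turn":0}])

```text
time: 12.73
tool_pos: [0.5582, 0.117, 0.1701]
tcp_rot: [2.221, 2.221, 0.001]
wrist_force: [2.4, 0.2, 1.2]
width: 0.321
```

Call:
jog_arm(motion=[{"dx":0,"dy":0,"dz":-0.1,"turn":0},{"dx":0,"dy":0,"dz":0,"turn":0}])

```text
time: 12.9
tool_pos: [0.5581, 0.117, 0.1688]
tcp_rot: [2.221, 2.221, 0.0]
wrist_force: [2.7, -0.7, -0.1]
width: 0.324
```

The force dropped from about +4.5 to 0 N, so the balls are entering the groove. Now half-millimetre steps until resistance starts to rise.

Call:
jog_arm(motion=[{"dx":0,"dy":0,"dz":-0.05,"turn":0},{"dx":0,"dy":0,"dz":0,"turn":0},{"dx":0,"dy":0,"dz":0,"turn":0}])

```text
time: 13.15
tool_pos: [0.558, 0.117, 0.1682]
tcp_rot: [-2.221, -2.221, 0.0]
wrist_force: [2.5, 0.1, -1.3]
width: 0.324
```

Call:
jog_arm(motion=[{"dx":0,"dy":0,"dz":-0.05,"turn":0},{"dx":0,"dy":0,"dz":0,"turn":0},{"dx":0,"dy":0,"dz":0,"turn":0}])

```text
time: 13.4
tool_pos: [0.558, 0.117, 0.1682]
tcp_rot: [2.221, 2.221, 0.0]
wrist_force: [1.8, 0.2, 0.1]
width: 0.325
```

```bash
cat > av.py <<'E'
from h import *
L=[]
for k in range(6): viewer.read_camera('wrist'); s=bot.read_state(); L.append(np.r_[s['tool_pos']*1000,s['wrist_force']])
print(s['time'],np.mean(L,0).round(2))
E
python3 av.py
```

```text
13.7 [ 5.5800e+02  1.1699e+02  1.6819e+02  2.2200e+00  3.5000e-01 -7.5000e-01]
```

Call:
jog_arm(motion=[{"dx":0,"dy":0,"dz":-0.05,"turn":0},{"dx":0,"dy":0,"dz":0,"turn":0},{"dx":0,"dy":0,"dz":0,"turn":0}])

```text
time: 13.95
tool_pos: [0.5581, 0.117, 0.168]
tcp_rot: [2.221, 2.221, 0.0]
wrist_force: [2.6, 0.6, 0.8]
width: 0.326
```

```bash
python3 av.py
```

```text
14.25 [5.5806e+02 1.1701e+02 1.6797e+02 1.7600e+00 5.0000e-02 1.5500e+00]
```

The force fell about 5 N, and now the resistance is steep: 0.5 mm commanded gave 0.2 mm of travel and +2.3 N, which fits a click. I'll do a gentle upward tug to check that it holds, return to neutral and open.

Call:
jog_arm(motion=[{"dx":0,"dy":0,"dz":0.05,"turn":0},{"dx":0,"dy":0,"dz":0.05,"turn":0},{"dx":0,"dy":0,"dz":0,"turn":0},{"dx":0,"dy":0,"dz":0,"turn":0}])

```text
time: 14.58
tool_pos: [0.5579, 0.117, 0.1684]
tcp_rot: [-2.221, -2.221, 0.0]
wrist_force: [3.3, 0.7, -2.7]
width: 0.324
```

```bash
python3 av.py
```

```text
14.8833 [ 5.5790e+02  1.1695e+02  1.6838e+02  3.2100e+00  3.8000e-01 -3.3100e+00]
```

It resists being lifted (-1.7 N net against baseline), so it is detented. Releasing now.

Call:
jog_arm(motion=[{"dx":0,"dy":0,"dz":-0.06,"turn":0},{"dx":0,"dy":0,"dz":0,"turn":0}])

```text
time: 15.05
tool_pos: [0.558, 0.117, 0.1683]
tcp_rot: [-2.221, -2.221, 0.0]
wrist_force: [2.3, 0.6, -1.4]
width: 0.319
```

Call:
jog_arm(motion=[{"dx":0,"dy":0,"dz":0,"turn":0},{"dx":0,"dy":0,"dz":0,"turn":0},{"dx":0,"dy":0,"dz":0,"turn":0},{"dx":0,"dy":0,"dz":0,"turn":0},{"dx":0,"dy":0,"dz":0,"turn":0},{"dx":0,"dy":0,"dz":0,"turn":0},{"dx":0,"dy":0,"dz":0,"turn":0},{"dx":0,"dy":0,"dz":0,"turn":0}], fingers=8.0)

```text
time: 15.72
tool_pos: [0.5579, 0.117, 0.1682]
tcp_rot: [-2.221, -2.221, 0.0]
wrist_force: [-0.6, -0.4, -0.3]
width: 0.934
```

Call:
jog_arm(motion=[{"dx":0,"dy":0,"dz":0.5,"turn":0},{"dx":0,"dy":0,"dz":1,"turn":0},{"dx":0,"dy":0,"dz":1.5,"turn":0},{"dx":0,"dy":0,"dz":2,"turn":0},{"dx":0,"dy":0,"dz":2,"turn":0},{"dx":0,"dy":0,"dz":2,"turn":0},{"dx":0,"dy":0,"dz":2,"turn":0},{"dx":0,"dy":0,"dz":1,"turn":0},{"dx":0,"dy":0,"dz":0,"turn":0},{"dx":0,"dy":0,"dz":0,"turn":0}])

```text
time: 16.55
tool_pos: [0.5584, 0.1171, 0.289]
tcp_rot: [2.221, 2.221, 0.002]
wrist_force: [0.7, -0.3, -0.7]
width: 0.939
```

```bash
python3 av.py; python3 - <<'E'
from h import *
ims=[]
for n in("scene","side"):
    p,d,i=grab(n); X=cloud(d,i).reshape(-1,3)
    W=X[(np.hypot(*(X[:,:2]-[.558,.117]).T)<.045)&(X[:,2]<.24)]
    D=W[np.hypot(*(W[:,:2]-[.558,.117]).T)>.028]; D=D[(D[:,2]>.12)]
    print(n,"top",W[:,2].max().round(4),"disc",np.percentile(D[:,2],[10,50,90]).round(4))
    ims.append(cv2.resize(p[60:340,120:460],None,fx=1.15,fy=1.15))
cv2.imwrite("pics/d.png",np.hstack(ims)[...,::-1])
E
```

```text
16.85 [ 5.5723e+02  1.1688e+02  2.8667e+02 -3.0000e-02 -2.0000e-01 -4.2000e-01]
scene top 0.1975 disc [0.1565 0.1594 0.1607]
side top 0.1941 disc [0.1529 0.1568 0.1578]
```

View pics/d.png

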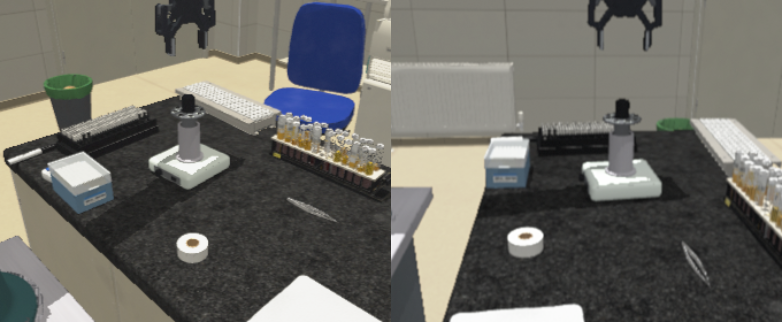

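The last view shows the carousel seated on the guard at about (188,110) and (621,112), with the gripper clear and the roll and forceps where they were. Handing in.

```bash
python3 -c "
from workcell import bot
print(bot.finish_job())"
```

```text
the job is handed in; nothing more can be done
None
```

The carousel is on the mixer spindle, clicked in, and it stayed down by itself after I let go. I handed the job in at about 17 s of robot time, well inside the 67 s limit.

- **Push:** It met the spring and balls at about 7 N and slid down against 4 to 6 N. The force then dropped about 5 N as the balls went into the groove. I stopped pressing about 3 N into the steep resistance that followed, well below the 16 N limit.
- **Hold check:** A gentle upward tug of just under 2 N raised it only 0.4 mm.
- **After release:** About 1 s after the fingers opened, both cameras put the knob top at 0.194 to 0.198 m. That means the underside is about 64 mm above the worktop, matching the depth where it clicked. The gripper is clear, and the label roll and forceps look unmoved in the pictures.

**Disagreements and corrections:**
- The click came about 2 mm higher than my first estimate of where the balls were. Single force readings carry about 0.7 N of noise, so I averaged several at the end.
- The two cameras differ by about 3 mm in height.
- The first sideways correction put the carousel 1.2 mm too far over, and I fixed that before it went over the spindle.
- My first two move calls were refused because of their format, and nothing moved.

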